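# Switch the grinding-ball dispenser to the other jar and charge it

### The job

The grinding-ball dispenser is set to the wrong mill jar: press down the raised end of its blue seesaw gate with a fingertip so that it rocks over and rests on its other side, and then press the green release button and keep it down until all three waiting balls have rolled down the other chute into that jar, and let it come up again. Only push, take hold of nothing: do not touch the balls, and leave the jars and the things lying about where they are.

Things in the scene. Friction and masses are not known exactly. Their poses are not given: they have to be found in the camera images.
- stand: fixed ball dispenser, aluminium base 390 mm wide. Origin: underside, below the gate's middle; x away from the robot, y to its left, z up. Grey feed lane (30 mm wide, y = 0) slopes towards the robot behind the gate, x = 10 to 150 mm, walls 165 to 190 mm high. Left and right of the gate (y = 57 to 162 mm, 42 mm wide, at most 117 mm high) grey chutes lead down and out to a spout over each jar
- seesaw (a joint): the seesaw gate, a blue trough 124 mm long (along y), 32 mm wide, pivot 113 mm up, along the stand's x. Rad, stops at -0.25 and 0.25. Positive: left (+y) end up, balls run right; negative: they run left. A brass tumbler weight (22 mm wide, in front of the middle, top 170 mm up) makes it fall to the side of level it is on: press the raised pad about 12 mm (under 3 N) and it falls the rest
- gate_pad_left (a point): top of the black rubber press pad (19 mm across) on a blue ear, 22 mm wide, in front of the left end of the gate trough, 46 mm to the left of the pivot and 48 mm in front of the trough's middle line; it moves with the gate, about 11 mm up or down from level
- gate_pad_right (a point): the same at the right end, 46 mm to the right of the pivot
- plunger (a joint): ball release, a spring plunger: 0 up, grows in m as it is pressed, 0.014 fully down (2 N to start, 4.5 N fully down); springs back when let go. Its steel blade stands up through the feed lane's floor and holds the balls; from about 0.012 they roll over it one after another, all within about 1.5 s. Keep it down until all have passed
- release_top (a point): top centre of the plunger's green button (30 mm across), 184 mm above the bench when up, to the left of the feed lane (its middle 50 mm from the lane's middle); it moves with the plunger
- jar_left: steel grinding jar under the left chute, loose, 78 mm across, 58 mm tall, open at the top, inner width 69 mm, floor 6 mm thick, on the stand's base; origin: centre of its underside
- jar_right: the same under the right chute
- ball_1_center (a point): centre of white ceramic grinding ball 1 of the waiting charge, 20 mm across, 25 g, at the start in the feed lane behind the release blade (first in the row)
- ball_2_center (a point): centre of white ceramic grinding ball 2 of the waiting charge, 20 mm across, 25 g, at the start in the feed lane behind the release blade (second in the row)
- ball_3_center (a point): centre of white ceramic grinding ball 3 of the waiting charge, 20 mm across, 25 g, at the start in the feed lane behind the release blade (third in the row)
- jar_lid: bystander: a steel jar lid with a knob, 88 mm across, 22 mm high, lying on the bench; origin: centre of underside
- vial: bystander: an amber vial with a black cap, 30 mm across, 62 mm tall; origin: centre of underside
- lab_timer: bystander: a flat white timer, 62 x 66 x 18 mm; origin: centre of underside
- tongs: bystander: steel forceps, 124 x 16 x 10 mm, lying on the bench; origin: centre of underside
Not all that is in view belongs to the job. Leave any yellow look-alike of the jar_left alone. What is shaped like the jar_right but purple is not meant.

How it is judged:
By the outcome, as a careful person would: the job done as asked, in the order asked, and still so for the second after the job is handed in, with the robot touching nothing.
It also fails if it takes over 38 s, if anything falls off the work surface, if the arm or the gripper's body presses on something with over 40 N, if the wrist force passes 120 N, or if a joint passes its speed limit or range.

### The arm

A 6-joint arm with a two-finger parallel gripper is mounted at the origin on a cart in front of the work surface, level with it; the furniture and walls round the work are solid. World frame = base frame: x ahead of the robot, y to its left, z up, the work surface at z = 0. Lengths are in m, angles in rad, forces in N, time in s.
With the tool pointing down it reaches from about 0.3 to 0.775 m from the base axis. Payload 14.6 kg.
Tool frame: the origin (TCP) lies midway between the tips of the shut fingers; the grasp point (between the pads) lies 19 mm behind it; z points along the fingers, y is the line along which they close (so a half turn about z gives the same grasp; the last joint's range is limited). The gripper opens to 94 mm and grips with 3 to 60 N. Pads are 16 mm wide; open, the fingers measure 119 mm over their backs; the gripper's body (75 mm by 177 mm) begins 78 mm behind the grasp point.
Start: joints at [1.156, 0.3, 1.521, -0, 1.321, -0.067], TCP at [0.187, 0.517, 0.205] pointing down, gripper open.
Joint ranges: [-3.03, 3.03], [-0.79, 2.21], [0.23, 2.52], [-1.04, 4.18], [0, 3.07], [-2.55, 2.55]. Speed limits (rad/s): [2.22, 2.22, 2.57, 3.14, 3.14, 3.14].

### API

Orientations are given as [roll, pitch, yaw] about the fixed x, y, z axes, in that order (R = Rz(yaw) Ry(pitch) Rx(roll)).
In Python, from station import telemetry, optics, ctrl gives the robot as it stands.
- The arm moves only by the tool carry_out, never from a script. Its argument "plan" is a list that holds one entry, the list of rows, each a list of 7 numbers: the shift along the tool's x, y, z in mm, then the turn, a rotation vector about the tool's x, y, z in rad, then the finger opening in mm, from 0 to 94. A call has 1 to 20 rows; each row shifts and turns the commanded pose from where the row before left it, along the tool's axes as they then stand; what a row does not reach is not made up. A row lasts 1/12 s, in which the tool goes at most 41.7 mm and 7.16 degrees, less where a joint would pass 70% of its speed; a pose out of reach is approached as far as the arm can. A call with a gripper value outside its range is refused whole. The fingers move at their own pace and stop on an object; "squeeze" is the grip in N (left out, the last holds). Time passes only in rows, so rows that do not move let the fingers close. It gives the time, the measured TCP pose, the force, the opening and the grip force at its end, in the units of the state.
- telemetry.get_obs(): the state, without advancing time (a new reading comes with each control period).
- optics.camera(name): name is "scene" or "top"; returns a dict with "pixels" (400x640x3 uint8, red, green, blue), "intrinsics" (3x3 intrinsics, pixels), "dist_coeffs" ([k1, k2, p1, p2, k3] as OpenCV has them; the pictures are not rectified), "origin" and "rotation" of the camera in the world. Camera axes: x right, y down, z forward; pixel columns grow to the right and rows downward; lengths in m; the calibration is good to about 2 mm. A picture is of the moment at which its call begins. There is no depth.
- ctrl.hand_in(): hands the job in; it is judged then, once.
The state is a dict: "time_s": time; "qpos": joint angles; "joint_vel": joint speeds; "tau": joint torques, N m; "ee_pos": TCP position; "eef_rot": TCP orientation; "force": force on the tool from outside, world axes, zero at the start; "moment": the same for the moment, N m; "grip_width": finger opening in m; "grip_force": force on a finger pad.
Only numpy, scipy, OpenCV 4.12 (cv2) and the standard library are available. Lean on these libraries where they do the work, as an engineer would, in place of code of your own. Each camera call takes 0.05 s, during which the arm holds its last target. There are 200 camera calls.

## Working session

There is one attempt and no reset: what is moved stays moved. The work goes in short steps, Python scripts to look and compute and a tool call to move; the robot and the scene stay as the last step left them, time stands still between calls to the robot, and variables do not carry over. Pictures are saved under pics/ and viewed, at most 10 in all, crops included, and the job is handed in when it is done.

Besides the shell and the picture viewer there is one more tool, called after "Emit:" as name(argument=value, ...) on one line, values as JSON. carry_out: Moves the arm, as the interface text tells. Its arguments: {"type":"object","properties":{"plan":{"type":"array","items":{"type":"array","items":{"type":"array","items":{"type":"number"}}}},"squeeze":{"type":"number"}},"required":["plan"]}

```bash
mkdir -p pics
python3 - <<'E'
from station import telemetry, optics
import cv2,pickle
o=telemetry.get_obs()
for k in('time_s','ee_pos','eef_rot','force','grip_width'):print(k,o[k])
d={}
for n in('scene','top'):
    c=optics.camera(n);d[n]=c
    cv2.imwrite(f'pics/{n}0.png',c['pixels'][:,:,::-1])
    print(n,c['intrinsics'],c['dist_coeffs'],c['origin'],c['rotation'])
pickle.dump(d,open('cams.pkl','wb'))
E
```

```text
time_s 0.0
ee_pos [0.18735871 0.51682486 0.20490213]
eef_rot [-3.14045998e+00 -5.10647650e-05  2.79378325e+00]
force [0.22518009 0.47479675 0.25319586]
grip_width 0.0940904426379411
scene [[421.26139652   0.         321.34017308]
 [  0.         421.26139652 198.58251799]
 [  0.           0.           1.        ]] [0.01172992 0.         0.         0.         0.        ] [ 0.05009478 -0.6568453   0.90582458] [-2.4109444   0.00617036 -0.66389595]
top [[471.60015486   0.         323.28131415]
 [  0.         471.60015486 197.37136484]
 [  0.           0.           1.        ]] [0.03755047 0.         0.         0.         0.        ] [ 0.29776695 -0.08444903  1.52199414] [-3.00534669 -0.02606902 -1.55837096]
```

View pics/scene0.png

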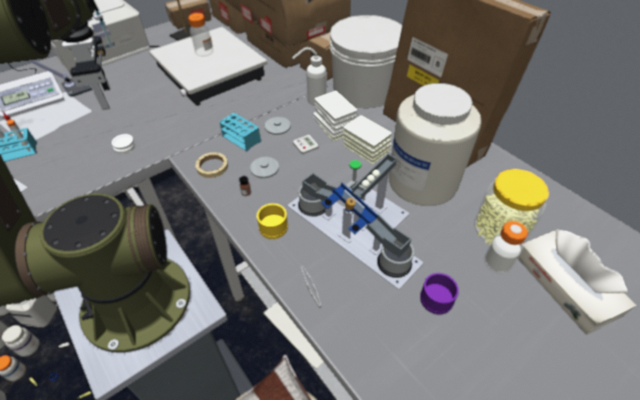

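View pics/top0.png

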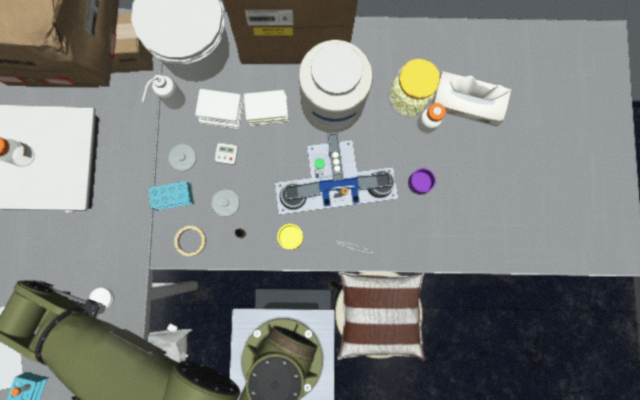

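The scene view shows the stand around (355,215), with the green button at (355,165). In the top view the stand is at about (338,185), the button at (320,163), and the blue gate at (340,190). I'll enlarge both.

```bash
python3 - <<'E'
import cv2,pickle,numpy as np
d=pickle.load(open('cams.pkl','rb'))
a=d['scene']['pixels'][150:290,280:430,::-1]; b=d['top']['pixels'][125:220,265:410,::-1]
a=cv2.resize(a,None,fx=4,fy=4,interpolation=cv2.INTER_CUBIC);b=cv2.resize(b,None,fx=5.4,fy=5.4,interpolation=cv2.INTER_CUBIC)
cv2.imwrite('pics/sc.png',a);cv2.imwrite('pics/tc.png',b)
E
cat > h.py <<'E'
import numpy as np,cv2,pickle
from scipy.spatial.transform import Rotation as R
C=pickle.load(open('cams.pkl','rb'))
def Rm(c): return R.from_euler('xyz',c['rotation']).as_matrix()
def proj(n,P):
    c=C[n];M=Rm(c);p=(np.atleast_2d(P)-c['origin'])@M
    return cv2.projectPoints(p.reshape(-1,1,3),np.zeros(3),np.zeros(3),c['intrinsics'],np.array(c['dist_coeffs']))[0].reshape(-1,2)
def atz(n,uv,z):
    c=C[n];q=cv2.undistortPoints(np.array([[uv]],float),c['intrinsics'],np.array(c['dist_coeffs'])).ravel()
    r=Rm(c)@np.r_[q,1];o=np.array(c['origin']);return o+r*(z-o[2])/r[2]
E
python3 -c "
from h import *
for n in('scene','top'):print(Rm(C[n]),proj(n,[[0,0,0.]]))
print(atz('top',(320,163),.184),atz('scene',(355,165),.184))"
```

```text
[[ 0.78758258 -0.46214566  0.4075967 ]
 [-0.61617823 -0.58401961  0.52843683]
 [-0.00617032 -0.66733986 -0.74472776]] [[136.26710031 301.55603117]]
[[ 0.01242082 -0.9906124   0.13613522]
 [-0.99958305 -0.01585005 -0.02413489]
 [ 0.02606607 -0.13577868 -0.99039624]] [[281.94844757 359.19285347]]
[ 0.58186866 -0.10631462  0.184     ] [ 0.57929242 -0.108448    0.184     ]
```

View pics/sc.png

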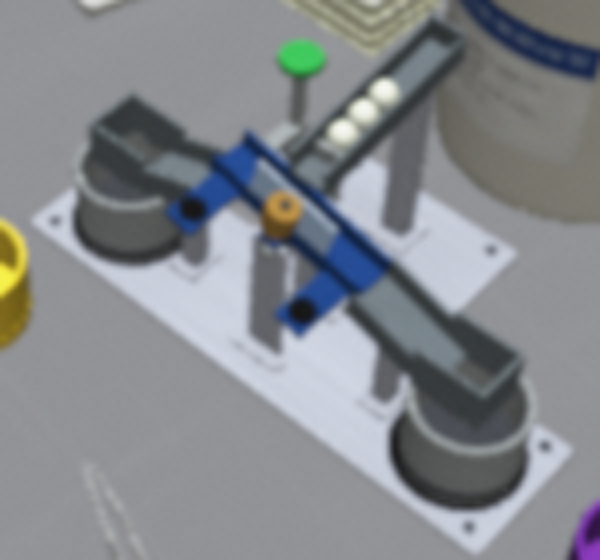

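View pics/tc.png

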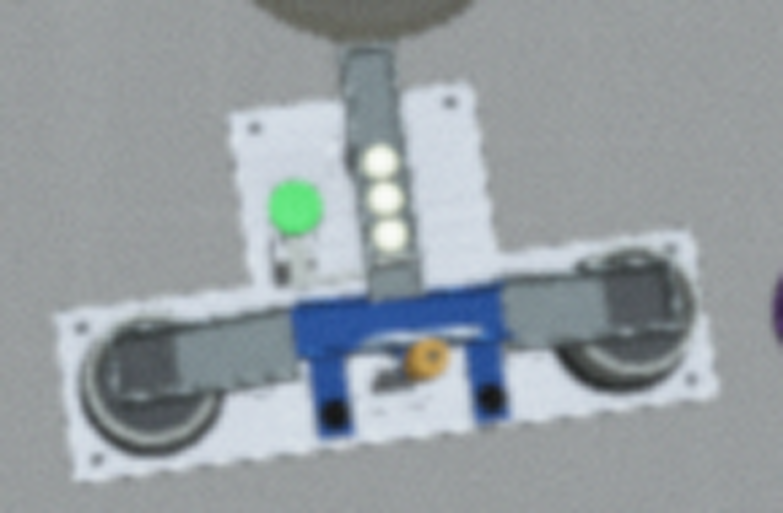

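Run:
```python
from h import *
from scipy.optimize import least_squares
S={'padL':(192,207),'padR':(302,311),'btn':(302,55),'weight':(284,203),'b1':(343,132),'b3':(384,93)}
T={'padL':(334,413),'padR':(491,398),'btn':(296,207),'weight':(428,357),'b1':(390,235),'b3':(380,160)}
P={}
for k in S:
    s=(np.array(S[k])+.5)/4-.5+[280,150]; t=(np.array(T[k])+.5)/5.4-.5+[265,125]
    r=least_squares(lambda x:np.r_[proj('scene',x)[0]-s,proj('top',x)[0]-t],[.55,-.1,.15])
    P[k]=r.x;print(k,r.x.round(4),r.fun.round(2))
# stand frame from pads/btn assuming known model: fit origin xy, yaw, seesaw
a=.25
for sg in(1,-1):
    def loc(k):
        if k=='btn':return None
    def res(p):
        c,s_=np.cos(p[2]),np.sin(p[2]);out=[]
        for k,y in(('padL',.046),('padR',-.046)):
            z=p[3]+sg*np.sign(y)*.011
            X=[p[0]-.048*c-y*s_,p[1]-.048*s_+y*c,z]
            out+=list(proj('scene',X)[0]-((np.array(S[k])+.5)/4-.5+[280,150]))+list(proj('top',X)[0]-((np.array(T[k])+.5)/5.4-.5+[265,125]))
        for xb in (p[4],):
            X=[p[0]+xb*c-.05*s_,p[1]+xb*s_+.05*c,.184]
            out+=list(proj('scene',X)[0]-((np.array(S['btn'])+.5)/4-.5+[280,150]))+list(proj('top',X)[0]-((np.array(T['btn'])+.5)/5.4-.5+[265,125]))
        return np.array(out)
    r=least_squares(res,[.53,-.15,0,.12,.06]);print(sg,r.x.round(4),2*r.cost,r.fun.round(2))
```

```text
padL [ 0.4774 -0.1278  0.1367] [-0.03  0.01  0.02 -0.03]
padR [ 0.4904 -0.2164  0.1127] [-0.06  0.01  0.04 -0.06]
btn [ 0.5823 -0.1049  0.185 ] [-0.15  0.03  0.1  -0.14]
weight [ 0.5058 -0.1778  0.1645] [-0.26  0.05  0.18 -0.28]
b1 [ 0.572  -0.1564  0.1648] [-0.13  0.02  0.09 -0.13]
b3 [ 0.612  -0.15    0.1688] [ 0.04 -0.01 -0.03  0.04]
1 [ 0.5316 -0.164   0.1557  0.1238  0.0596] 1.318477498639481 [-0.6   0.14 -0.61  0.15  0.35 -0.09  0.2  -0.35  0.07  0.36  0.26 -0.2 ]
-1 [ 0.5326 -0.164   0.0934  0.1209  0.0546] 66.28708860305983 [-0.38  5.34 -1.96  0.05 -0.65 -5.31 -0.07 -0.49  0.96  1.25  1.56 -0.05]
```

Left pad is raised (z 0.137 against 0.113 for the right), matching the model: stand at (0.532, -0.164), yaw 0.156. The balls currently run right and should go left. First I turn the tool to align with the stand and travel with the fingers shut.

Emit:
carry_out(plan=[[[0,0,0,0,0,-0.1,0],[0,0,0,0,0,-0.1,0],[0,0,0,0,0,-0.1,0],[0,0,0,0,0,-0.1,0],[0,0,0,0,0,-0.104,0],[-7,-25,0,0,0,0,0],[-7,-25,0,0,0,0,0],[-7,-25,0,0,0,0,0],[-7,-25,0,0,0,0,0],[-7,-25,0,0,0,0,0],[-7,-25,0,0,0,0,0],[-7,-25,0,0,0,0,0],[-7,-25,0,0,0,0,0],[-7,-25,0,0,0,0,0],[-7,-25,0,0,0,0,0],[-7,-25,0,0,0,0,0],[-7,-25,0,0,0,0,0],[-7,-25,0,0,0,0,0],[-7,-25,0,0,0,0,0],[-7,-25,0,0,0,0,0]]], squeeze=10)

```text
time_s: 1.77
ee_pos: [0.3497, 0.1617, 0.2054]
eef_rot: [3.142, -0.0, -2.985]
force: [0.6, 0.1, 0.0]
grip_width: 0.0005
grip_force: 0.0
```

Emit:
carry_out(plan=[[[-6.7,-25.5,0,0,0,0,0],[-6.7,-25.5,0,0,0,0,0],[-6.7,-25.5,0,0,0,0,0],[-6.7,-25.5,0,0,0,0,0],[-6.7,-25.5,0,0,0,0,0],[-6.7,-25.5,0,0,0,0,0],[-6.7,-25.5,0,0,0,0,0],[-6.7,-25.5,0,0,0,0,0],[-6.7,-25.5,0,0,0,0,0],[-6.7,-25.5,0,0,0,0,0],[-6.7,-25.5,0,0,0,0,0],[-6.7,-25.5,0,0,0,0,0],[0,0,15,0,0,0,0],[0,0,15,0,0,0,0],[0,0,10,0,0,0,0],[0,0,0,0,0,0,0]]])

```text
time_s: 3.1
ee_pos: [0.4756, -0.1265, 0.1634]
eef_rot: [3.14, -0.003, -2.985]
force: [-0.3, 0.4, -0.5]
grip_width: 0.0009
grip_force: 0.0
```

```bash
cat > look.py <<'E'
import sys,cv2
from station import optics,telemetry
p=optics.camera('scene')['pixels'][130:280,270:430,::-1]
cv2.imwrite(f'pics/{sys.argv[1]}.png',cv2.resize(p,None,fx=4,fy=4,interpolation=cv2.INTER_CUBIC))
o=telemetry.get_obs();print(o['time_s'],o['ee_pos'],o['force'])
E
python3 look.py a1
```

```text
3.15 [ 0.47610172 -0.12650745  0.16476905] [ 1.05180706 -0.38353993  0.32282821]
```

View pics/a1.png

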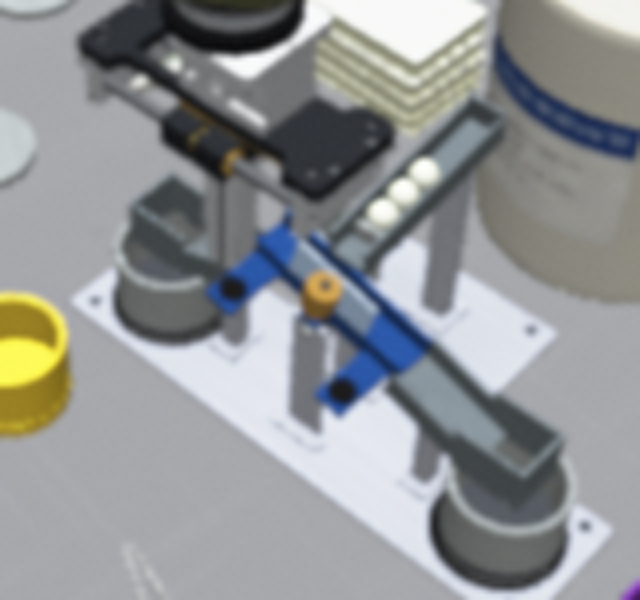

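The view shows the gripper over the stand's left side, with the finger's lower end near (238,262) and the left pad at (233,290). I'll check this against the projected TCP.

```bash
python3 -c "
from h import *
f=lambda P:((proj('scene',P)-[270,130]+.5)*4-.5).round(0)
from station import telemetry
o=telemetry.get_obs();print(o['ee_pos'])
e=np.array(o['ee_pos']);print(f(e),f(e+[0,0,.05]),f(np.array([.4774,-.1278,.1367])))"
```

```text
[ 0.47610172 -0.12650745  0.16476905]
[[229. 256.]] [[229. 197.]] [[232. 287.]]
```

Emit:
carry_out(plan=[[[0,0,10,0,0,0,0],[0,0,8,0,0,0,0],[0,0,5,0,0,0,0],[0,0,4,0,0,0,0],[0,0,4,0,0,0,0],[0,0,4,0,0,0,0],[0,0,4,0,0,0,0],[0,0,4,0,0,0,0],[0,0,3,0,0,0,0],[0,0,0,0,0,0,0],[0,0,0,0,0,0,0]]])

```text
time_s: 4.07
ee_pos: [0.4765, -0.1268, 0.1194]
eef_rot: [3.141, -0.0, -2.985]
force: [-0.2, 0.5, -0.5]
grip_width: 0.0004
grip_force: 0.0
```

Emit:
carry_out(plan=[[[0,0,-12,0,0,0,0],[0,0,-24,0,0,0,0],[0,0,-24,0,0,0,0],[0,0,-24,0,0,0,0],[0,0,-12,0,0,0,0],[-18,1,0,0,0,0,0],[-18,1,0,0,0,0,0],[-18,1,0,0,0,0,0],[-18,1,0,0,0,0,0],[-18,1,0,0,0,0,0],[-18,0,0,0,0,0,0],[0,0,0,0,0,0,0]]])

```text
time_s: 5.07
ee_pos: [0.5843, -0.1045, 0.2151]
eef_rot: [3.141, 0.0, -2.985]
force: [-0.7, 0.3, -0.9]
grip_width: 0.0002
grip_force: 0.0
```

```bash
python3 look.py a2
```

```text
5.1167 [ 0.58306606 -0.10476303  0.21502078] [-0.56441292  0.4740321  -0.09445971]
```

View pics/a2.png

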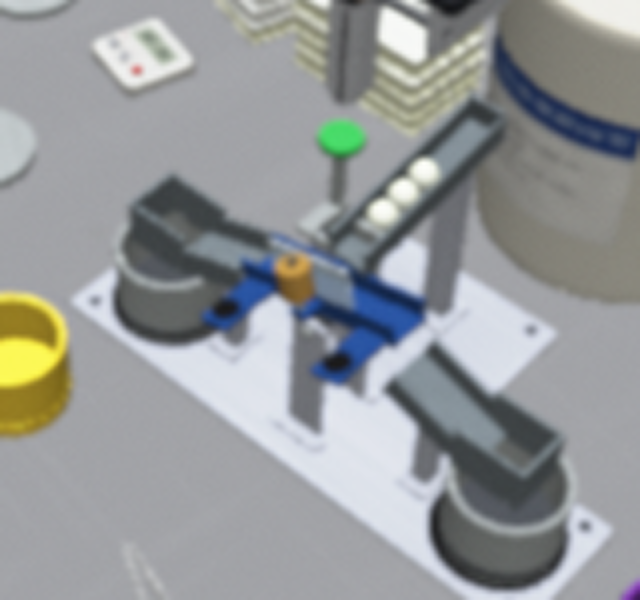

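The gate has rocked over: its right pad is now up at (338,360), and the weight leans left. The fingertip is above the button at (342,135), so I press.

Emit:
carry_out(plan=[[[0,0,12,0,0,0,0],[0,0,10,0,0,0,0],[0,0,6,0,0,0,0],[0,0,5,0,0,0,0],[0,0,5,0,0,0,0],[0,0,4,0,0,0,0],[0,0,2.5,0,0,0,0],[0,0,0,0,0,0,0],[0,0,0,0,0,0,0]]])

```text
time_s: 5.87
ee_pos: [0.5825, -0.1051, 0.1712]
eef_rot: [-3.141, 0.0, -2.985]
force: [-3.1, -0.3, 3.2]
grip_width: 0.0009
grip_force: 1.8
```

Emit:
carry_out(plan=[[[0,0,1,0,0,0,0],[0,0,1,0,0,0,0],[0,0,0,0,0,0,0],[0,0,0,0,0,0,0],[0,0,0,0,0,0,0],[0,0,0,0,0,0,0],[0,0,0,0,0,0,0],[0,0,0,0,0,0,0],[0,0,0,0,0,0,0],[0,0,0,0,0,0,0],[0,0,0,0,0,0,0],[0,0,0,0,0,0,0],[0,0,0,0,0,0,0],[0,0,0,0,0,0,0],[0,0,0,0,0,0,0],[0,0,0,0,0,0,0],[0,0,0,0,0,0,0],[0,0,0,0,0,0,0],[0,0,0,0,0,0,0],[0,0,0,0,0,0,0]]])

```text
time_s: 7.53
ee_pos: [0.5827, -0.1051, 0.1702]
eef_rot: [-3.141, 0.001, -2.985]
force: [-6.2, 0.4, 12.3]
grip_width: 0.0005
grip_force: 5.7
```

```bash
python3 look.py a3
```

```text
7.5833 [ 0.58268482 -0.10517373  0.17015831] [-5.28537878 -0.1959589  11.62587802]
```

View pics/a3.png

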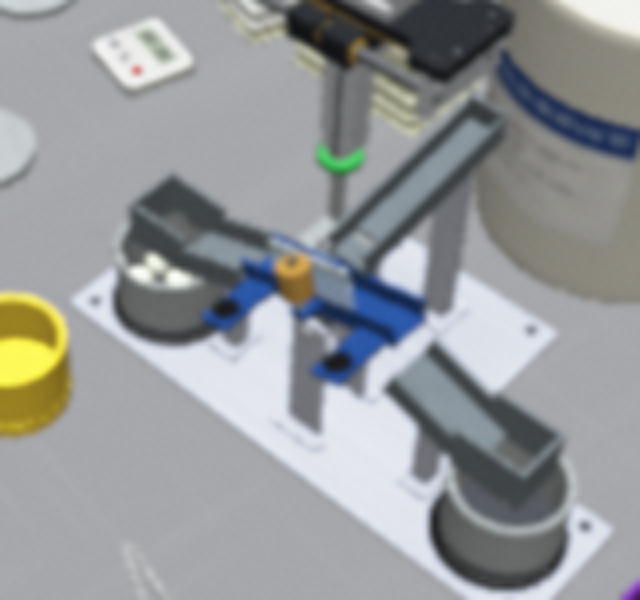

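The lane is empty and the balls are in the left jar (160,265). I release the button and rise clear.

Emit:
carry_out(plan=[[[0,0,-4,0,0,0,0],[0,0,-5,0,0,0,0],[0,0,-6,0,0,0,0],[0,0,-8,0,0,0,0],[0,0,-12,0,0,0,0],[0,0,-15,0,0,0,0],[0,0,-20,0,0,0,0],[0,0,-15,0,0,0,0],[0,0,0,0,0,0,0],[0,0,0,0,0,0,0],[0,0,0,0,0,0,0],[0,0,0,0,0,0,0],[0,0,0,0,0,0,0],[0,0,0,0,0,0,0]]])

```text
time_s: 8.75
ee_pos: [0.5823, -0.105, 0.2533]
eef_rot: [3.141, -0.001, -2.985]
force: [0.2, -0.1, 0.6]
grip_width: 0.0006
grip_force: 0.0
```

```bash
python3 look.py a4
```

```text
8.8 [ 0.5823355  -0.10504743  0.2534423 ] [ 0.39372518 -0.15606817  0.86542997]
```

View pics/a4.png

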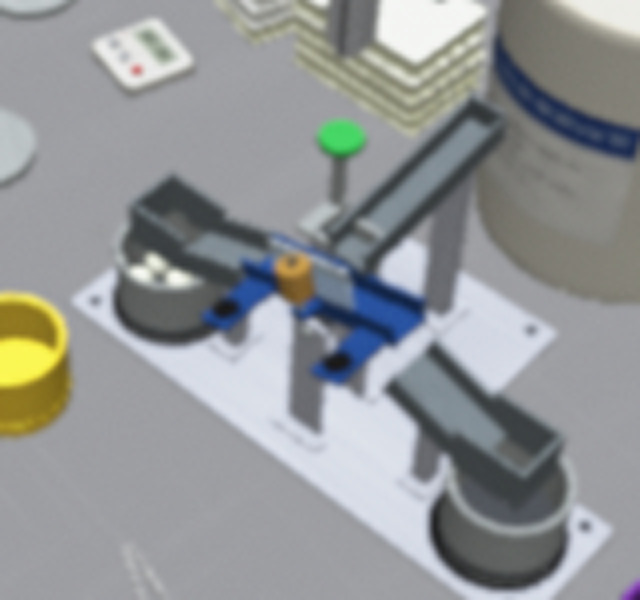

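The button is back up at (342,137), the gate rests on its other side, the balls are in the left jar, and the arm is clear.

```bash
python3 -c "
from station import ctrl
print(ctrl.hand_in())"
```

```text
the job is handed in; nothing more can be done
None
```

The gate now rests on its other side, the waiting balls rolled down into the left jar, the button is back up, and the job was handed in at about 9 s of the 38 s allowed.

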